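# Put the black-capped jar back in the spice carousel and turn it to the front

## Task

Stand the black-capped spice jar upright in the empty place of the spice carousel and let go of it. Then turn the carousel by its black centre knob until this jar stands in front, in line with the red pointer on the carousel's foot, and finish while gripping the knob so that the turntable is held still there: do not let go of the knob at the end. Leave the food tin, the salt shaker and the garlic where they are.

Things in the scene. Friction and masses are not known exactly. Their poses are not given: they have to be found in the camera images.
- black_jar: loose spice jar of clear glass with a black cap, upright, 44 mm in diameter and 96 mm tall (glass up to 75 mm, cap above), about 0.11 kg; its origin is the centre of its underside, z up. It stands on the worktop to the right of the carousel at the start and can be grasped from above round the glass or cap, from any side.
- carousel: wooden foot of the spice carousel, fixed; origin on the turning axis at worktop height; its -x axis points to its front, where a tab with a red pointer sticks out. The light turntable disc has 122 mm radius, top at 30 mm. Four places a quarter turn apart, centres 85 mm from the axis: three hold fixed red-capped jars (45 mm wide, tops 136 mm above the worktop), one is empty.
- pointer (a point): the red diamond pointer on the foot's tab, 135 mm from the turning axis, 12 mm above the worktop: it marks the front of the carousel
- place (a point): centre of the floor of the empty place, 85 mm from the turning axis and 30 mm above the worktop; it turns with the turntable. A dark wooden collar of 54 mm inner and 62 mm outer diameter stands 12 mm above this floor. Its axes are those of the turntable: its -x axis points outward from the turning axis.
- turntable (a joint): angle of the turntable about the vertical, rad, growing counter-clockwise seen from above; 0 (or a full turn) when the empty place is at the front pointer. It starts at 0.7 to 2.0, the place to the right of the front. It turns either way (stops at -7 and 7 rad) with light friction of about 0.05 N m, and stays where it is left.
- knob: round black fluted knob on the steel post in the middle of the turntable, fixed to it, 38 mm in diameter and 38 mm tall; its origin is the centre of its underside, on the turning axis, 156 mm above the worktop. To be gripped from above with any yaw.
- knob_grip (a point): the point on the turning axis at the height to grip the knob, 176 mm above the worktop
- tin: red food tin, 75 mm in diameter, 58 mm tall, a bystander; origin at the centre of its underside
- salt: glass salt shaker, 44 mm in diameter, 90 mm tall, a bystander; origin at the centre of its underside
- garlic: garlic bulb, 56 mm across, a bystander; origin at the centre of its underside
Not all that is in view belongs to the job. Leave any pink or turquoise look-alike of the black_jar alone.

How it is judged:
By the outcome, as a careful person would: the job done as asked, in the order asked, and still so for the second after the job is handed in, while the arm keeps its last pose, push and grip.
It also fails if it takes over 48 s, if anything falls off the work surface, if the arm or the gripper's body presses on something with over 40 N, if the wrist force passes 120 N, or if a joint passes its speed limit or range.

## Robot

A 6-joint arm with a two-finger parallel gripper is mounted at the origin on a cart in front of the work surface, level with it; the furniture and walls round the work are solid. World frame = base frame: x ahead of the robot, y to its left, z up, the work surface at z = 0. Lengths are in mm, angles in degrees, forces in N, time in s.
With the tool pointing down it reaches from about 300 to 850 mm from the base axis. Payload 4.2 kg.
Tool frame: the origin (TCP) lies between the finger pads; the fingertips stand 14 mm ahead of it and the grasp point (between the pads) lies 5 mm behind it; z points along the fingers, y is the line along which they close (so a half turn about z gives the same grasp; the last joint's range is limited). The gripper opens to 91 mm and grips with 3 to 60 N. Pads are 32 mm wide; open, the fingers measure 118 mm over their backs; the gripper's body (76 mm by 178 mm) begins 60 mm behind the grasp point.
Start: joints at [-74.771, 18.312, 89.639, -0, 72.044, -1.146], TCP at [162.109, -551.69, 227.976] pointing down, gripper open.
Joint ranges: [-177.97, 177.97], [-48.28, 115.42], [12.27, 149.76], [-77.06, 257.06], [2.81, 150.46], [-146.56, 146.56]. Speed limits (degrees/s): [147.25, 147.25, 180, 180, 180, 180].

## Interface

Orientations are given as [roll, pitch, yaw] about the fixed x, y, z axes, in that order (R = Rz(yaw) Ry(pitch) Rx(roll)).
In Python, from workcell import * gives the robot as it stands. The module is installed in compiled form; this text tells all that it offers.
- The arm moves only by the tool send_rows, never from a script. Its argument "deltas" is a list of rows, each a list of 2 entries, a list of its own where there are three numbers: the shift along the tool's x, y, z normalised to -1 to 1, where 1 is 0.5 m, then the turn, a rotation vector about the tool's x, y, z normalised to -1 to 1, where 1 is 0.5 rad. A call has 1 to 10 rows; each row shifts and turns the commanded pose from where the row before left it, along the tool's axes as they then stand; what a row does not reach is not made up. A row lasts 1/10 s, in which the tool goes at most 50 mm and 8.59 degrees, less where a joint would pass 70% of its speed; a pose out of reach is approached as far as the arm can. A call with a number of a shift or a turn outside -1 to 1 is refused whole. A call with a gripper value outside its range is refused whole. "grip" is the closure, from 0 (fully open) to 1 (shut), set as the call begins (left out, the last holds). The fingers move at their own pace and stop on an object; "grip_force" is the grip in N (left out, the last holds). Time passes only in rows, so rows that do not move let the fingers close. It gives the time, the measured TCP pose, the force, the opening and the grip force at its end, in the units of the state.
- state(): the state, without advancing time (a new reading comes with each control period).
- grab_frame(name): name is "side" or "top" or "wrist"; returns the picture (480x640x3 uint8, red, green, blue); there is no depth.
- calibration(name): a dict with "mtx" (3x3 intrinsics, pixels), "R" (3x3) and "t" (3): a world point X has camera coordinates R X + t. Camera axes: x right, y down, z forward; pixel columns grow to the right and rows downward; lengths in mm; the calibration is good to about 2 mm. A picture is of the moment at which its call begins: read the wrist's pose just before it. calibration takes no time and is no camera call; for the wrist camera it gives the pose at the moment of the call.
- job_done(): hands the job in; it is judged then, once.
Trained networks look in the newest picture that a camera, given by its name, has taken for a name from the list of things; names that differ only in an ending like _2 or _b are one class to them, and where a whole thing is asked for, a point or a joint stands for the part that bears it (a point fixed in the world has none). Each returns a list of dicts, best first, with "p" (0 to 1); they miss things now and then, are a little off and sometimes report something else, mostly with a low value. They report only what shows in the picture. A call takes as long as a camera call. They do not tell look-alikes from the thing itself.
- trace(camera, label): "pixels" (480x640 bool, what is visible of it) and "bbox" ([left, top, width, height] in pixels, round what is visible of it).
The state is a dict: "time_s": time; "qpos": joint angles; "qvel": joint speeds; "effort": joint torques, N m; "ee_pos": TCP position; "ee_rot": TCP orientation; "force": force on the tool from outside, world axes, zero at the start; "torque": the same for the moment, N m; "gripper_width": finger opening in mm; "gripper_force": force on a finger pad.
Only numpy, scipy, OpenCV 4.12 (cv2) and the standard library are available. Lean on these libraries where they do the work, as an engineer would, in place of code of your own. Each camera call takes 0.05 s, during which the arm holds its last target. There are 200 camera calls.

## Working session

There is one attempt and no reset: what is moved stays moved. The work goes in short steps, Python scripts to look and compute and a tool call to move; the robot and the scene stay as the last step left them, time stands still between calls to the robot, and variables do not carry over. Pictures are saved under pics/ and viewed, at most 10 in all, crops included, and the job is handed in when it is done.

Besides the shell and the picture viewer there is one more tool, called after "Request:" in YAML: its name, and indented under it one key for each argument. send_rows: Moves the arm, as the interface text tells. Scaled input: -1 to 1 covers 0.5 m each way for a shift and 0.5 rad each way for a turn. Its arguments: {"type":"object","properties":{"deltas":{"type":"array","items":{"type":"array"}},"grip":{"type":"number"},"grip_force":{"type":"number"}},"required":["deltas"]}

```bash
mkdir -p pics
python3 - <<'E'
from workcell import *
import cv2, numpy as np
for n in ("top","side"):
    im=grab_frame(n); cv2.imwrite(f"pics/{n}0.png",im[:,:,::-1])
    c=calibration(n); print(n,np.round(c["mtx"],1).tolist(),np.round(c["R"],3).tolist(),np.round(c["t"],1).tolist())
    for l in ("black_jar","carousel","pointer","place","knob","tin","salt","garlic"):
        try: print(l,[(round(d["p"],2),d["bbox"],int(d["pixels"].sum())) for d in trace(n,l)[:3]])
        except Exception as e: print(l,e)
print(state())
E
```

```text
top [[508.5, 0.0, 321.2], [0.0, 508.5, 239.3], [0.0, 0.0, 1.0]] [[-0.016, -1.0, 0.011], [-0.992, 0.014, -0.129], [0.128, -0.013, -0.992]] [29.3, 523.6, 1192.6]
black_jar [(0.98, [434.9, 202.6, 28.0, 27.3], 466), (0.76, [417.7, 243.1, 20.9, 17.2], 455), (0.62, [425.2, 286.1, 24.4, 19.4], 439)]
carousel []
pointer [(0.92, [218.4, 197.7, 99.0, 109.4], 8168)]
place [(0.64, [214.0, 197.3, 105.1, 101.3], 7921)]
knob [(0.5, [249.5, 229.0, 22.2, 19.5], 287)]
tin [(0.66, [184.8, 308.3, 36.0, 34.6], 989)]
salt [(0.81, [192.3, 190.9, 24.7, 18.0], 373), (0.47, [416.3, 244.0, 22.9, 18.9], 404)]
garlic [(0.58, [359.8, 179.1, 17.9, 18.8], 339)]
side [[578.9, 0.0, 324.1], [0.0, 578.9, 244.9], [0.0, 0.0, 1.0]] [[-0.835, -0.55, 0.006], [-0.317, 0.472, -0.822], [0.449, -0.689, -0.569]] [420.7, 235.1, 1026.7]
black_jar [(0.94, [413.4, 206.1, 23.5, 43.6], 819), (0.9, [356.8, 208.3, 20.7, 48.9], 838), (0.64, [352.9, 179.3, 20.7, 37.7], 573)]
carousel [(0.7, [223.3, 230.9, 134.4, 124.9], 5764)]
pointer [(0.94, [225.4, 231.7, 130.5, 120.3], 5708)]
place [(0.59, [221.8, 232.9, 118.9, 118.1], 5401)]
knob [(0.
[... 153 characters left out ...]
5, 218.9, 23.6, 18.3], 365)]
{'time_s': 0.9, 'qpos': array([-7.47709226e+01,  1.83075041e+01,  8.96399577e+01, -1.06783864e-03,
        7.20441548e+01, -1.14618105e+00]), 'qvel': array([ 0.01218379, -0.00593331, -0.0109055 ,  0.00013165, -0.04524881,
        0.01120855]), 'effort': array([-1.40784923e-03, -4.12348723e+01, -2.32235044e+01,  7.27080647e-02,
        3.76697257e-02,  1.15545026e-05]), 'ee_pos': array([ 162.10072867, -551.67734314,  228.01353082]), 'ee_rot': array([1.79991639e+02, 1.18336901e-03, 1.63755875e+01]), 'force': array([0.18537166, 0.1322061 , 0.18523619]), 'torque': array([-0.01575289, -0.01721813, -0.00528599]), 'gripper_force': 0.0, 'gripper_width': 91.2894170913108}
```

View pictures.

Run:
```python
import cv2
a=cv2.imread("pics/top0.png")[160:360,160:480]; cv2.imwrite("pics/topc.png",cv2.resize(a,None,fx=2.5,fy=2.5,interpolation=cv2.INTER_CUBIC))
a=cv2.imread("pics/side0.png")[160:440,200:480]; cv2.imwrite("pics/sidec.png",cv2.resize(a,None,fx=2.1,fy=2.1,interpolation=cv2.INTER_CUBIC))
```

```text
(no output)
```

View pics/topc.png

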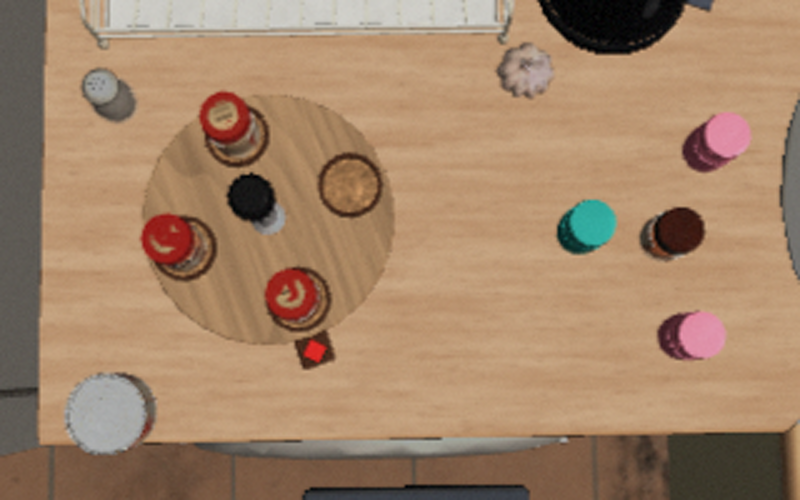

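View pics/sidec.png

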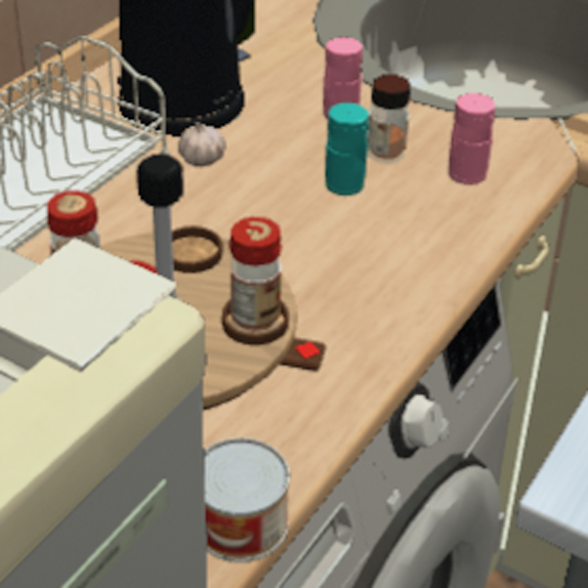

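```bash
cat > h.py <<'E'
import cv2, numpy as np
from scipy.optimize import least_squares
def proj(c,X):
    X=np.atleast_2d(X)@c["R"].T+c["t"]; p=X@c["mtx"].T; return p[:,:2]/p[:,2:]
A=np.linspace(0,2*np.pi,60)
def hullc(c,xy,z0,z1,r):
    P=np.array([[xy[0]+r*np.cos(a),xy[1]+r*np.sin(a),z] for z in (z0,z1) for a in A])
    h=cv2.convexHull(proj(c,P).astype(np.float32)); m=cv2.moments(h)
    return np.array([m["m10"],m["m01"]])/m["m00"], m["m00"]
def blob(mask,near):
    n,l,s,ce=cv2.connectedComponentsWithStats(mask.astype(np.uint8))
    ok=[i for i in range(1,n) if s[i,4]>8]
    i=min(ok,key=lambda i:np.hypot(*(ce[i]-near))); return ce[i],s[i,4]
E
python3 - <<'E'
from workcell import *
from h import *
c=calibration("top"); im=cv2.imread("pics/top0.png"); hsv=cv2.cvtColor(im,cv2.COLOR_BGR2HSV); H,S,V=cv2.split(hsv)
red=((H<6)|(H>174))&(S>170)&(V>100); dark=V<75
cr=lambda u,v:np.array([u/2.5+160,v/2.5+160])
obs={}
for n,uv,m,z0,z1,r in [("jar",(680,231),(V<100)&((H<12)|(H>170))|(V<60),75,96,22),("knob",(251,198),V<60,156,194,19),("ptr",(315,351),red,12,12,8),
   ("cap0",(225,118),red,115,136,22.5),("cap1",(168,239),red,115,136,22.5),("cap2",(291,295),red,115,136,22.5)]:
    ce,a=blob(m,cr(*uv)); f=lambda p:hullc(c,p,z0,z1,r)[0]-ce
    p=least_squares(f,[500,0],x_scale=100).x; obs[n]=p; print(n,ce,a,hullc(c,p,z0,z1,r)[1],p.round(1))
# place: dark collar ellipse
ce=cr(350,185); p=least_squares(lambda p:proj(c,[*p,36])[0]-ce,[500,0],x_scale=100).x; obs["place"]=p; print("place",p)
for n in obs: print(n,np.hypot(*(obs[n]-obs["knob"])).round(1),np.degrees(np.arctan2(*(obs[n]-obs["knob"])[::-1])).round(1))
# side
c=calibration("side"); im=cv2.imread("pics/side0.png"); H,S,V=cv2.split(cv2.cvtColor(im,cv2.COLOR_BGR2HSV))
for n,uv,m,z0,z1,r in [("jar",(390,92),V<100,75,96,22),("knob",(160,180),V<60,156,194,19),("ptr",(308,350),((H<6)|(H>174))&(S>170)&(V>100),12,12,8)]:
    ce,a=blob(m,np.array(uv)/2.1+[200,160]); p=least_squares(lambda p:hullc(c,p,z0,z1,r)[0]-ce,[500,0],x_scale=100).x
    print("side",n,ce,a,hullc(c,p,z0,z1,r)[1],p.round(1))
E
```

```text
jar [430.26182965 252.44794953] 317 303.6628242286388 [476.6   0. ]
knob [260.14079422 238.81588448] 277 288.68794378917664 [500.   0.]
ptr [285.3        299.81666667] 60 34.541939767077565 [380.9   0. ]
cap0 [249.8839779  206.67403315] 181 345.6178821926005 [593.8   0. ]
cap1 [226.97902098 255.03846154] 286 341.45577541040257 [500.   0.]
cap2 [275.63135593 277.08898305] 236 338.8093132339418 [429.9   0. ]
place [537.34058397  72.31375554]
jar 23.4 180.0
knob 0.0 0.0
ptr 119.1 180.0
cap0 93.8 0.0
cap1 0.0 0.0
cap2 70.1 180.0
place 81.4 62.7
side jar [385.56226415 203.45283019] 265 407.2378796825651 [414.1   0. ]
side knob [275.73853211 245.83944954] 436 431.7582921574358 [585.9   0. ]
side ptr [346.        326.3968254] 63 28.502986004110426 [437.5   0. ]
```

```bash
cat >> h.py <<'E'
def blobh(mask,near):
    n,l,s,ce=cv2.connectedComponentsWithStats(mask.astype(np.uint8))
    i=min([i for i in range(1,n) if s[i,4]>8],key=lambda i:np.hypot(*(ce[i]-near)))
    cs,_=cv2.findContours((l==i).astype(np.uint8),cv2.RETR_EXTERNAL,cv2.CHAIN_APPROX_NONE)
    m=np.zeros(mask.shape,np.uint8); cv2.fillConvexPoly(m,cv2.convexHull(np.vstack(cs)),1)
    y,x=np.nonzero(m); return np.array([x.mean(),y.mean()]),len(x)
def solve(c,ce,z0,z1,r):
    return least_squares(lambda p:hullc(c,p,z0,z1,r)[0]-ce,[500,0],x_scale=100,diff_step=0.02).x
E
python3 - <<'E'
from workcell import *
from h import *
cams={}
for cam,f,off in (("top",2.5,(160,160)),("side",2.1,(200,160))):
  c=calibration(cam); im=cv2.imread(f"pics/{cam}0.png"); H,S,V=cv2.split(cv2.cvtColor(im,cv2.COLOR_BGR2HSV))
  red=((H<8)|(H>172))&(S>150)&(V>80); obs={}
  L=[("jar",(680,231),(V<100)&((H<12)|(H>170))|(V<60),75,96,22),("knob",(251,198),V<60,156,194,19),("ptr",(315,351),red,12,12,8),
   ("cap0",(225,118),red,115,136,22.5),("cap1",(168,239),red,115,136,22.5),("cap2",(291,295),red,115,136,22.5)] if cam=="top" else [("jar",(390,92),V<100,75,96,22),("knob",(160,180),V<60,156,194,19),("ptr",(308,350),red,12,12,8),("cap2",(255,240),red,115,136,22.5),("cap0",(72,212),red,115,136,22.5)]
  for n,uv,m,z0,z1,r in L:
    ce,a=blobh(m,np.array(uv)/f+off); p=solve(c,ce,z0,z1,r); obs[n]=p; print(cam,n,ce.round(1),a,round(hullc(c,p,z0,z1,r)[1]),p.round(1))
  uv=np.array((350,185) if cam=="top" else (193,249))/f+off
  p=least_squares(lambda p:proj(c,[*p,40])[0]-uv,[500,0],x_scale=100).x; obs["place"]=p; print("place",p.round(1))
  def res(q):
    ax=q[:2]; d=lambda a:np.array([np.cos(a),np.sin(a)])
    r=[obs["knob"]-ax,obs["ptr"]-ax-135*d(q[2]),obs["place"]-ax-85*d(q[3])]
    for i,n in enumerate(("cap0","cap1","cap2")):
      if n in obs: r.append(obs[n]-ax-85*d(q[3]+(i+1)*np.pi/2))
    return np.concatenate(r)
  s=least_squares(res,[*obs["knob"],3.5,1.]); print(s.x[:2].round(1),np.degrees(s.x[2:]).round(1),"theta",(s.x[3]-s.x[2])%6.283,s.fun.round(1))
E
```

```text
top jar [429.6 252.8] 364 304 [481.1   0. ]
top knob [260.2 238.8] 292 290 [509.1   0. ]
top ptr [285.4 299.5] 73 35 [381.6   0. ]
top cap0 [249.6 206.5] 332 345 [589.4   0. ]
top cap1 [226.7 255.2] 365 341 [480.6   0. ]
top cap2 [275.9 277.2] 349 339 [429.7   0. ]
place [536.8  72.2]
[510.2  14.6] [186.5 -57.3] theta 2.028541518119172 [ -1.2 -14.6   5.6   0.6 -19.4 129.2   7.7 -60.5  16.3 -86.1  -9.   31.4]
side jar [385.5 203.2] 281 288 [ 484.1 -230.3]
side knob [275.8 245.8] 448 432 [583.8   0. ]
side ptr [346.1 326.4] 74 29 [412.3   0. ]
side cap2 [321.4 274.4] 461 510 [429.3 123.6]
side cap0 [233.9 261.7] 425 344 [686.6   0. ]
place [532.9  76.5]
[562.8  65.2] [203.4 238. ] theta 0.6044490871882702 [ 21.1 -65.2 -26.6 -11.5  15.1  83.4  51.7 -20.2 -61.3  13.4]
```

```bash
cat >> h.py <<'E'
def solve(c,ce,z0,z1,r):
    P=lambda q:(q-1)*500+[500,100]
    return P(least_squares(lambda q:hullc(c,P(q),z0,z1,r)[0]-ce,[1.,1.],diff_step=0.01).x)
E
cat > m.py <<'E'
from workcell import *
from h import *
for cam,f,off in (("top",2.5,(160,160)),("side",2.1,(200,160))):
  c=calibration(cam); im=cv2.imread(f"pics/{cam}0.png"); H,S,V=cv2.split(cv2.cvtColor(im,cv2.COLOR_BGR2HSV))
  red=((H<8)|(H>172))&(S>150)&(V>80); obs={}
  L=[("jar",(680,231),(V<100)&((H<12)|(H>170))|(V<60),75,96,22),("knob",(251,198),V<60,156,194,19),("ptr",(315,351),red,12,12,8),
   ("cap0",(225,118),red,115,136,22.5),("cap1",(168,239),red,115,136,22.5),("cap2",(291,295),red,115,136,22.5)] if cam=="top" else [("jar",(390,92),V<100,75,96,22),("knob",(160,180),V<60,156,194,19),("ptr",(308,350),red,12,12,8),("cap2",(255,240),red,115,136,22.5),("cap0",(72,212),red,115,136,22.5)]
  for n,uv,m,z0,z1,r in L:
    ce,a=blobh(m,np.array(uv)/f+off); p=solve(c,ce,z0,z1,r); obs[n]=p; print(cam,n,ce.round(1),a,round(hullc(c,p,z0,z1,r)[1]),p.round(1))
  uv=np.array((350,185) if cam=="top" else (193,249))/f+off
  p=least_squares(lambda p:proj(c,[*p,40])[0]-uv,[500,0],x_scale=100).x; obs["place"]=p; print("place",p.round(1))
  def res(q):
    ax=q[:2]; d=lambda a:np.array([np.cos(a),np.sin(a)])
    r=[obs["knob"]-ax,obs["ptr"]-ax-135*d(q[2]),obs["place"]-ax-85*d(q[3])]
    for i,n in enumerate(("cap0","cap1","cap2")):
      if n in obs: r.append(obs[n]-ax-85*d(q[3]+(i+1)*np.pi/2))
    return np.concatenate(r)
  s=least_squares(res,[*obs["knob"],3.8,4.9]); print(s.x[:2].round(1),np.degrees(s.x[2:]).round(1),"theta",(s.x[3]-s.x[2])%6.283,s.fun.round(1))
E
python3 m.py
```

```text
top jar [429.6 252.8] 364 326 [ 482.2 -227.1]
top knob [260.2 238.8] 292 302 [508.3 152.8]
top ptr [285.4 299.5] 73 35 [381.4 109.8]
top cap0 [249.6 206.5] 332 354 [588.5 182. ]
top cap1 [226.7 255.2] 365 361 [479.6 232.4]
top cap2 [275.9 277.2] 349 346 [429.2 123.7]
place [536.8  72.2]
[508.6 152.7] [198.6 289.9] theta 1.5926163418689883 [-0.3  0.2  0.7  0.2 -0.7 -0.5 -0.1  0.4 -0.1 -0.2  0.5 -0.1]
side jar [385.5 203.2] 281 288 [ 484.1 -230.3]
side knob [275.8 245.8] 448 558 [509.3 152.7]
side ptr [346.1 326.4] 74 37 [380.3 110.6]
side cap2 [321.4 274.4] 461 510 [429.3 123.6]
side cap0 [233.9 261.7] 425 481 [588.3 182.8]
place [532.9  76.5]
[507.9 153.9] [198.7 289.6] theta 1.5860000804877208 [ 1.4 -1.2  0.2  0.1 -3.5  2.6  0.3  0.3  1.5 -1.8]
```

```bash
cat > plan.py <<'E'
import sys,json,numpy as np
from workcell import state
def rows(p0,y0,p1,y1,n):
    out=[];p=np.array(p0,float);y=y0
    for i in range(n):
        d=(np.array(p1)-p)/(n-i); w=(y1-y)/(n-i); a=np.radians(y)
        s=np.array([np.cos(a)*d[0]+np.sin(a)*d[1],np.sin(a)*d[0]-np.cos(a)*d[1],-d[2]])
        s=np.round(s/500,3); t=round(-np.radians(w)/.5,3); out.append([s.tolist(),[0,0,t]])
        q=s*500; p=p+[np.cos(a)*q[0]+np.sin(a)*q[1],np.sin(a)*q[0]-np.cos(a)*q[1],-q[2]]; y=y-np.degrees(t*.5)
    return out,p,y
if __name__=="__main__":
    s=state(); r=list(map(float,sys.argv[1:])); p,y=s["ee_pos"],s["ee_rot"][2]
    print("t",s["time_s"],p.round(1),s["ee_rot"].round(2),"w",round(s["gripper_width"],1),s["force"].round(1))
    while r:
        x=r[:5]; r=r[5:]
        if abs(y-x[3])>180: y+=360*np.sign(x[3]-y)
        o,p,y=rows(p,y,x[:3],x[3],int(x[4]))
        for i in range(0,len(o),10): print(json.dumps(o[i:i+10]).replace(" ",""))
E
python3 plan.py 483 -229 228 109.8 17
```

```text
t 0.9 [ 162.1 -551.7  228. ] [179.99   0.    16.38] w 91.3 [0.2 0.1 0.2]
[[[0.047,-0.026,0.0],[0,0,-0.192]],[[0.049,-0.021,0.0],[0,0,-0.192]],[[0.051,-0.016,0.0],[0,0,-0.192]],[[0.052,-0.011,0.0],[0,0,-0.192]],[[0.053,-0.006,0.0],[0,0,-0.192]],[[0.054,-0.001,0.0],[0,0,-0.192]],[[0.053,0.004,0.0],[0,0,-0.192]],[[0.053,0.009,0.0],[0,0,-0.192]],[[0.052,0.014,0.0],[0,0,-0.192]],[[0.05,0.019,0.0],[0,0,-0.192]]]
[[[0.048,0.024,0.0],[0,0,-0.192]],[[0.046,0.028,0.0],[0,0,-0.192]],[[0.043,0.032,0.0],[0,0,-0.191]],[[0.039,0.036,0.0],[0,0,-0.192]],[[0.036,0.04,0.0],[0,0,-0.191]],[[0.032,0.043,0.0],[0,0,-0.192]],[[0.027,0.046,0.0],[0,0,-0.191]]]
```

Request:
send_rows:
  deltas:
    - [[0.047,-0.026,0],[0,0,-0.192]]
    - [[0.049,-0.021,0],[0,0,-0.192]]
    - [[0.051,-0.016,0],[0,0,-0.192]]
    - [[0.052,-0.011,0],[0,0,-0.192]]
    - [[0.053,-0.006,0],[0,0,-0.192]]
    - [[0.054,-0.001,0],[0,0,-0.192]]
    - [[0.053,0.004,0],[0,0,-0.192]]
    - [[0.053,0.009,0],[0,0,-0.192]]
    - [[0.052,0.014,0],[0,0,-0.192]]
    - [[0.05,0.019,0],[0,0,-0.192]]
  grip: 0.28

```text
time_s: 1.9
ee_pos: [351.9, -361.5, 228.1]
ee_rot: [180.0, 0.0, 71.6]
force: [-0.1, -0.4, -0.6]
gripper_width: 65.8
gripper_force: 0.0
```

Request:
send_rows:
  deltas:
    - [[0.048,0.024,0],[0,0,-0.192]]
    - [[0.046,0.028,0],[0,0,-0.192]]
    - [[0.043,0.032,0],[0,0,-0.191]]
    - [[0.039,0.036,0],[0,0,-0.192]]
    - [[0.036,0.04,0],[0,0,-0.191]]
    - [[0.032,0.043,0],[0,0,-0.192]]
    - [[0.027,0.046,0],[0,0,-0.191]]
    - [[0,0,0],[0,0,0]]
    - [[0,0,0],[0,0,0]]

```text
time_s: 2.8
ee_pos: [483.1, -229.0, 227.8]
ee_rot: [-180.0, 0.0, 109.8]
force: [-0.5, -0.5, -0.3]
gripper_width: 65.7
gripper_force: 0.0
```

```bash
python3 - <<'E'
from workcell import *
from h import *
s=state(); print(s["time_s"],s["ee_pos"],s["ee_rot"],s["gripper_width"],s["force"])
c=calibration("wrist"); im=grab_frame("wrist")[:,:,::-1].copy()
for d,col in ((s["ee_pos"][:2],0),):pass
for xy,col in (((483,-229),(0,255,0)),((484,-230.5),(255,255,0))):
  P=np.array([[xy[0]+22*np.cos(a),xy[1]+22*np.sin(a),96] for a in A]); cv2.polylines(im,[proj(c,P).astype(np.int32)],True,col,1)
cv2.imwrite("pics/w1.png",im)
E
python3 plan.py 483 -229 50 109.8 8
```

```text
2.8 [ 483.09921023 -228.99802594  227.83739911] [-1.79959485e+02  8.76211208e-03  1.09808103e+02] 65.68855034940833 [-0.49390367 -0.53369409 -0.28063825]
t 2.85 [ 482.7 -229.4  227.9] [-1.7996e+02  1.0000e-02  1.0976e+02] w 65.9 [ 0.2 -0.3  0.3]
[[[0.0,0.0,0.044],[0,0,-0.0]],[[0.0,0.0,0.045],[0,0,-0.0]],[[0.0,0.0,0.044],[0,0,-0.0]],[[0.0,0.0,0.045],[0,0,-0.0]],[[0.0,0.0,0.044],[0,0,-0.0]],[[0.0,0.0,0.045],[0,0,-0.001]],[[0.0,0.0,0.044],[0,0,-0.0]],[[0.001,0.001,0.045],[0,0,-0.001]]]
```

View pics/w1.png

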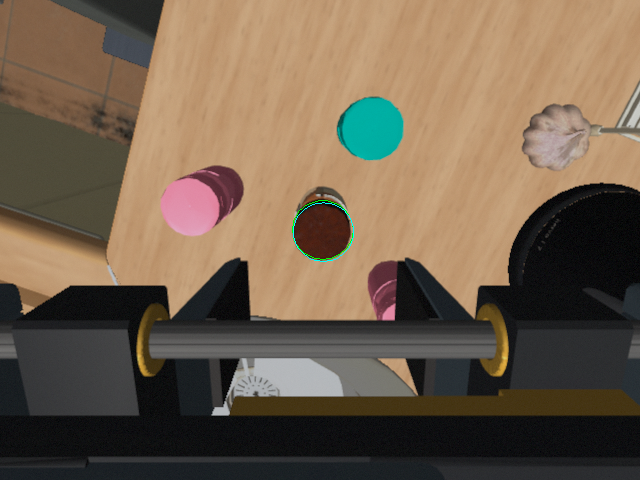

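The wrist picture shows the black cap at (323,231) right on the projected circle, with pink neighbours at (190,207) and (385,300) and teal at (371,128), all clear of the fingers.

Request:
send_rows:
  deltas:
    - [[0,0,0.05],[0,0,0]]
    - [[0,0,0.06],[0,0,0]]
    - [[0,0,0.06],[0,0,0]]
    - [[0,0,0.06],[0,0,0]]
    - [[0,0,0.05],[0,0,0]]
    - [[0,0,0.04],[0,0,0]]
    - [[0,0,0.025],[0,0,0]]
    - [[0,0,0.01],[0,0,0]]
    - [[0,0,0],[0,0,0]]

```text
time_s: 3.75
ee_pos: [482.9, -229.6, 50.4]
ee_rot: [-180.0, -0.0, 109.7]
force: [-0.2, -0.8, 0.2]
gripper_width: 65.6
gripper_force: 0.0
```

Request:
send_rows:
  deltas:
    - [[0,0,0],[0,0,0]]
    - [[0,0,0],[0,0,0]]
    - [[0,0,0],[0,0,0]]
    - [[0,0,0],[0,0,0]]
    - [[0,0,0],[0,0,0]]
    - [[0,0,0],[0,0,0]]
    - [[0,0,0],[0,0,0]]
  grip: 0.7
  grip_force: 18

```text
time_s: 4.45
ee_pos: [483.5, -229.4, 51.1]
ee_rot: [180.0, 0.1, 109.8]
force: [-1.4, -0.0, 5.9]
gripper_width: 42.9
gripper_force: 17.9
```

```bash
python3 plan.py 483 -229 180 109.8 6  537.3 73 180 109.8 12
```

```text
t 4.45 [ 483.5 -229.4   51.1] [1.7996e+02 6.0000e-02 1.0980e+02] w 42.9 [-1.4 -0.   5.9]
[[[0.0,-0.0,-0.043],[0,0,0.0]],[[0.0,-0.0,-0.043],[0,0,0.0]],[[0.0,-0.0,-0.043],[0,0,0.0]],[[0.0,-0.0,-0.043],[0,0,0.0]],[[0.001,-0.0,-0.043],[0,0,0.0]],[[0.0,-0.001,-0.043],[0,0,0.0]]]
[[[0.044,0.026,0.0],[0,0,0.0]],[[0.044,0.026,0.0],[0,0,0.0]],[[0.044,0.026,0.0],[0,0,0.0]],[[0.044,0.025,0.0],[0,0,0.0]],[[0.044,0.026,0.0],[0,0,0.0]],[[0.045,0.025,0.0],[0,0,0.0]],[[0.044,0.026,0.0],[0,0,0.0]],[[0.045,0.025,0.0],[0,0,0.0]],[[0.044,0.026,0.0],[0,0,0.0]],[[0.045,0.025,0.0],[0,0,0.0]]]
[[[0.044,0.026,0.0],[0,0,0.0]],[[0.045,0.025,0.0],[0,0,0.0]]]
```

Request:
send_rows:
  deltas:
    - [[0,0,-0.02],[0,0,0]]
    - [[0,0,-0.04],[0,0,0]]
    - [[0,0,-0.05],[0,0,0]]
    - [[0,0,-0.05],[0,0,0]]
    - [[0,0,-0.05],[0,0,0]]
    - [[0,0,-0.04],[0,0,0]]
    - [[0,0,-0.01],[0,0,0]]

```text
time_s: 5.15
ee_pos: [484.2, -229.5, 182.8]
ee_rot: [179.8, 0.2, 109.8]
force: [0.3, -0.1, -1.3]
gripper_width: 43.4
gripper_force: 17.9
```

Request:
send_rows:
  deltas:
    - [[0.022,0.013,0],[0,0,0]]
    - [[0.045,0.026,0],[0,0,0]]
    - [[0.053,0.03,0],[0,0,0]]
    - [[0.053,0.03,0],[0,0,0]]
    - [[0.053,0.03,0],[0,0,0]]
    - [[0.053,0.03,0],[0,0,0]]
    - [[0.053,0.03,0],[0,0,0]]
    - [[0.053,0.03,0],[0,0,0]]
    - [[0.053,0.03,0],[0,0,0]]
    - [[0.045,0.026,0],[0,0,0]]

```text
time_s: 6.15
ee_pos: [529.4, 47.0, 178.6]
ee_rot: [-179.8, -0.1, 109.8]
force: [-0.4, -0.5, -0.5]
gripper_width: 43.3
gripper_force: 17.9
```

```bash
python3 plan.py 537.3 73 180 109.8 2
```

```text
t 6.15 [529.4  47.  178.6] [-1.7980e+02 -9.0000e-02  1.0984e+02] w 43.3 [-0.4 -0.5 -0.5]
[[[0.022,0.016,-0.001],[0,0,0.001]],[[0.022,0.016,-0.002],[0,0,0.0]]]
```

Request:
send_rows:
  deltas:
    - [[0.02,0.014,0],[0,0,0]]
    - [[0.02,0.014,0],[0,0,0]]
    - [[0.006,0,0],[0,0,0]]
    - [[0,0,0],[0,0,0]]
    - [[0,0,0],[0,0,0]]

```text
time_s: 6.65
ee_pos: [535.9, 70.2, 180.3]
ee_rot: [-180.0, 0.0, 109.7]
force: [0.6, 0.5, -1.4]
gripper_width: 43.1
gripper_force: 17.9
```

```bash
python3 - <<'E'
from workcell import *
from h import *
s=state(); print(s["ee_pos"],s["ee_rot"])
im=grab_frame("side")[:,:,::-1].copy(); c=calibration("side")
g=s["ee_pos"]; 
for z,col in ((30,(0,255,0)),(42,(255,255,0))):
  P=np.array([[537.3+27*np.cos(a),73+27*np.sin(a),z] for a in A]); cv2.polylines(im,[proj(c,P).astype(np.int32)],True,col,1)
for z in (g[2]-50,g[2]+46):
  P=np.array([[g[0]+22*np.cos(a),g[1]+22*np.sin(a),z] for a in A]); cv2.polylines(im,[proj(c,P).astype(np.int32)],True,(255,0,255),1)
cv2.imwrite("pics/s2.png",cv2.resize(im[130:330,180:430],None,fx=3,fy=3))
E
python3 plan.py 537.3 73 82 109.8 8
```

```text
[535.8581801   70.2477382  180.30375477] [-1.79966356e+02  1.83105332e-02  1.09747433e+02]
t 6.7 [535.9  70.2 180.4] [-1.7998e+02  2.0000e-02  1.0973e+02] w 43.0 [ 0.7  1.  -2.2]
[[[0.001,0.001,0.025],[0,0,-0.0]],[[0.0,0.0,0.025],[0,0,-0.0]],[[0.001,0.001,0.024],[0,0,-0.0]],[[0.0,0.0,0.025],[0,0,-0.0]],[[0.001,0.001,0.024],[0,0,-0.001]],[[0.0,0.0,0.025],[0,0,-0.0]],[[0.001,0.001,0.024],[0,0,-0.001]],[[0.0,0.0,0.025],[0,0,-0.0]]]
```

View pics/s2.png

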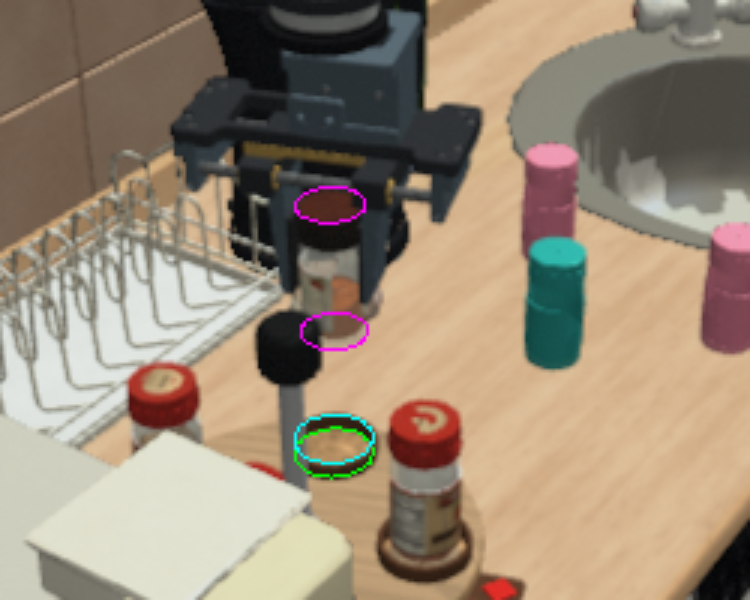

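The held jar hangs upright at (330,265), its model rings fit, and the collar drawn at (335,445) coincides with the real collar: the jar is nearly over the place.

Request:
send_rows:
  deltas:
    - [[0.003,0.0005,0.015],[0,0,0]]
    - [[0.003,0.0005,0.03],[0,0,0]]
    - [[0,0,0.035],[0,0,0]]
    - [[0,0,0.035],[0,0,0]]
    - [[0,0,0.03],[0,0,0]]
    - [[0,0,0.02],[0,0,0]]
    - [[0,0,0.014],[0,0,0]]
    - [[0,0,0.008],[0,0,0]]
    - [[0,0,0],[0,0,0]]
    - [[0,0,0],[0,0,0]]

```text
time_s: 7.7
ee_pos: [536.0, 74.0, 87.4]
ee_rot: [179.9, 0.0, 109.8]
force: [-0.2, 0.3, -0.9]
gripper_width: 42.8
gripper_force: 17.9
```

Request:
send_rows:
  deltas:
    - [[0,0,0.003],[0,0,0]]
    - [[0,0,0.003],[0,0,0]]
    - [[0,0,0],[0,0,0]]
    - [[0,0,0],[0,0,0]]

```text
time_s: 8.1
ee_pos: [535.6, 74.0, 84.0]
ee_rot: [180.0, 0.0, 109.8]
force: [0.7, 0.9, -0.8]
gripper_width: 43.0
gripper_force: 17.9
```

Request:
send_rows:
  deltas:
    - [[0,0.002,0.002],[0,0,0]]
    - [[0,0,0.002],[0,0,0]]
    - [[0,0,0.002],[0,0,0]]
    - [[0,0,0],[0,0,0]]
    - [[0,0,0],[0,0,0]]

```text
time_s: 8.6
ee_pos: [536.8, 74.4, 81.2]
ee_rot: [180.0, 0.0, 109.8]
force: [0.2, 1.1, 1.2]
gripper_width: 43.1
gripper_force: 18.0
```

Request:
send_rows:
  deltas:
    - [[0,0,0.002],[0,0,0]]
    - [[0,0,0],[0,0,0]]
    - [[0,0,0],[0,0,0]]

```text
time_s: 8.9
ee_pos: [537.3, 74.6, 81.0]
ee_rot: [179.9, 0.0, 109.8]
force: [-0.8, 0.2, 5.9]
gripper_width: 43.0
gripper_force: 18.0
```

Request:
send_rows:
  deltas:
    - [[0,0,0],[0,0,0]]
    - [[0,0,0],[0,0,0]]
    - [[0,0,0],[0,0,0]]
    - [[0,0,0],[0,0,0]]
    - [[0,0,0],[0,0,0]]
  grip: 0.3

```text
time_s: 9.4
ee_pos: [536.4, 74.3, 79.7]
ee_rot: [-180.0, 0.0, 109.8]
force: [-0.4, 0.3, 0.6]
gripper_width: 64.0
gripper_force: 0.0
```

Request:
send_rows:
  deltas:
    - [[0,0,-0.02],[0,0,0]]
    - [[0,0,-0.04],[0,0,0]]
    - [[0,0,-0.06],[0,0,0]]
    - [[0,0,-0.06],[0,0,0]]
    - [[0,0,-0.06],[0,0,0]]
    - [[0,0,-0.05],[0,0,0]]
    - [[0,0,-0.02],[0,0,0]]
    - [[0,0,0],[0,0,0]]

```text
time_s: 10.2
ee_pos: [537.2, 74.4, 236.6]
ee_rot: [179.8, 0.1, 109.8]
force: [-0.3, 0.7, 0.0]
gripper_width: 63.7
gripper_force: 0.0
```

```bash
python3 - <<'E'
from workcell import *
from h import *
im=grab_frame("side")[:,:,::-1].copy(); c=calibration("side")
for z in (30,126):
  P=np.array([[537.3+22*np.cos(a),73+22*np.sin(a),z] for a in A]); cv2.polylines(im,[proj(c,P).astype(np.int32)],True,(0,255,0),1)
a=im[130:330,180:430]
t=grab_frame("top")[:,:,::-1].copy(); cv2.imwrite("pics/top1.png",t)
cv2.imwrite("pics/s3.png",np.vstack([cv2.resize(a,(500,300)),cv2.resize(t[160:360,160:480],(500,300))]))
E
python3 plan.py 508.5 153 236 85 5
```

```text
t 10.3 [535.9  74.3 234. ] [-1.799e+02 -2.000e-02  1.098e+02] w 63.5 [-0.1 -0.4 -0. ]
[[[0.033,0.0,-0.001],[0,0,0.173]],[[0.033,-0.002,-0.001],[0,0,0.173]],[[0.033,-0.005,-0.001],[0,0,0.173]],[[0.033,-0.009,-0.001],[0,0,0.173]],[[0.031,-0.011,-0.0],[0,0,0.174]]]
```

View pics/s3.png

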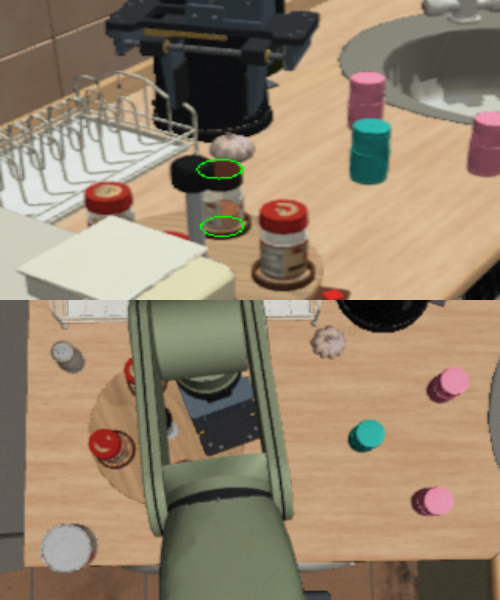

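The jar stands in the collar at the drawn rings, (222,200) in the upper half; the other items are undisturbed. On to the knob.

Request:
send_rows:
  deltas:
    - [[0.02,0,0],[0,0,0]]
    - [[0.045,0,0],[0,0,0]]
    - [[0.05,0.002,0],[0,0,0]]
    - [[0.04,0,0],[0,0,0]]
    - [[0.012,0,0],[0,0,0]]
    - [[0,0,0],[0,0,0]]
    - [[0,0,0],[0,0,0]]

```text
time_s: 11.0
ee_pos: [509.1, 152.9, 234.4]
ee_rot: [-179.9, 0.0, 109.8]
force: [0.8, 0.5, -0.5]
gripper_width: 63.9
gripper_force: 0.0
```

```bash
python3 plan.py 508.5 153 171 109.8 1
```

```text
t 11.0 [509.1 152.9 234.4] [-1.7994e+02  3.0000e-02  1.0980e+02] w 63.9 [ 0.8  0.5 -0.5]
[[[0.001,-0.001,0.127],[0,0,-0.0]]]
```

Request:
send_rows:
  deltas:
    - [[0,0,0.02],[0,0,0]]
    - [[0,0,0.035],[0,0,0]]
    - [[0,0,0.035],[0,0,0]]
    - [[0,0,0.025],[0,0,0]]
    - [[0,0,0.012],[0,0,0]]
    - [[0,0,0],[0,0,0]]
    - [[0,0,0],[0,0,0]]

```text
time_s: 11.7
ee_pos: [509.7, 153.2, 171.8]
ee_rot: [179.9, 0.0, 109.8]
force: [0.5, 0.3, 1.3]
gripper_width: 64.2
gripper_force: 0.0
```

Request:
send_rows:
  deltas:
    - [[0,0,0],[0,0,0]]
    - [[0,0,0],[0,0,0]]
    - [[0,0,0],[0,0,0]]
    - [[0,0,0],[0,0,0]]
    - [[0,0,0],[0,0,0]]
    - [[0,0,0],[0,0,0]]
    - [[0,0,0],[0,0,0]]
  grip: 0.8
  grip_force: 30

```text
time_s: 12.4
ee_pos: [508.4, 153.0, 171.7]
ee_rot: [-179.9, 0.0, 109.8]
force: [-4.2, -1.5, 5.1]
gripper_width: 37.2
gripper_force: 30.0
```

Request:
send_rows:
  deltas:
    - [[0,0,0],[0,0,0.03]]
    - [[0,0,0],[0,0,0.06]]
    - [[0,0,0],[0,0,0.09]]
    - [[0,0,0],[0,0,0.12]]
    - [[0,0,0],[0,0,0.15]]
    - [[0,0,0],[0,0,0.15]]
    - [[0,0,0],[0,0,0.15]]
    - [[0,0,0],[0,0,0.15]]
    - [[0,0,0],[0,0,0.15]]
    - [[0,0,0],[0,0,0.15]]

```text
time_s: 13.4
ee_pos: [508.3, 153.0, 171.7]
ee_rot: [-179.9, 0.1, 75.3]
force: [-4.3, -1.5, 5.7]
gripper_width: 37.3
gripper_force: 30.0
```

Request:
send_rows:
  deltas:
    - [[0,0,0],[0,0,0.15]]
    - [[0,0,0],[0,0,0.15]]
    - [[0,0,0],[0,0,0.15]]
    - [[0,0,0],[0,0,0.15]]
    - [[0,0,0],[0,0,0.15]]
    - [[0,0,0],[0,0,0.15]]
    - [[0,0,0],[0,0,0.15]]
    - [[0,0,0],[0,0,0.15]]
    - [[0,0,0],[0,0,0.15]]
    - [[0,0,0],[0,0,0.15]]

```text
time_s: 14.4
ee_pos: [508.2, 153.1, 171.7]
ee_rot: [-180.0, 0.1, 32.3]
force: [-5.0, -1.0, 6.1]
gripper_width: 37.2
gripper_force: 30.0
```

Request:
send_rows:
  deltas:
    - [[0,0,0],[0,0,0.15]]
    - [[0,0,0],[0,0,0.12]]
    - [[0,0,0],[0,0,0.09]]
    - [[0,0,0],[0,0,0.06]]
    - [[0,0,0],[0,0,0.03]]
    - [[0,0,0],[0,0,0.03]]
    - [[0,0,0],[0,0,0]]
    - [[0,0,0],[0,0,0]]

```text
time_s: 15.2
ee_pos: [508.1, 153.1, 171.7]
ee_rot: [-180.0, 0.1, 18.7]
force: [-5.0, -1.9, 5.7]
gripper_width: 37.1
gripper_force: 30.0
```

Run:
```python
from workcell import *
from h import *
s=state(); print(s["ee_rot"],s["torque"],s["force"])
ims=[]
for cam,(x0,y0,w,h) in (("side",(180,170,250,200)),("top",(160,160,320,200))):
  im=grab_frame(cam)[:,:,::-1].copy(); cv2.imwrite(f"pics/{cam}2.png",im); c=calibration(cam)
  a0=np.radians(198.6); q=np.array([508.5,153])+85*np.array([np.cos(a0),np.sin(a0)])
  for z in (30,126):
    P=np.array([[q[0]+22*np.cos(a),q[1]+22*np.sin(a),z] for a in A]); cv2.polylines(im,[proj(c,P).astype(np.int32)],True,(0,255,0),1)
  ims.append(cv2.resize(im[y0:y0+h,x0:x0+w],(w*2*250//w,h*2*250//w) if cam=="side" else (500,312)))
ims[0]=cv2.resize(ims[0],(500,287)); cv2.imwrite("pics/f.png",np.vstack(ims))
```

```text
[-1.79970895e+02  1.14236723e-01  1.86759962e+01] [-0.05962994  0.94500026 -0.08097151] [-4.98057318 -1.90173456  5.74838883]
```

View pics/f.png

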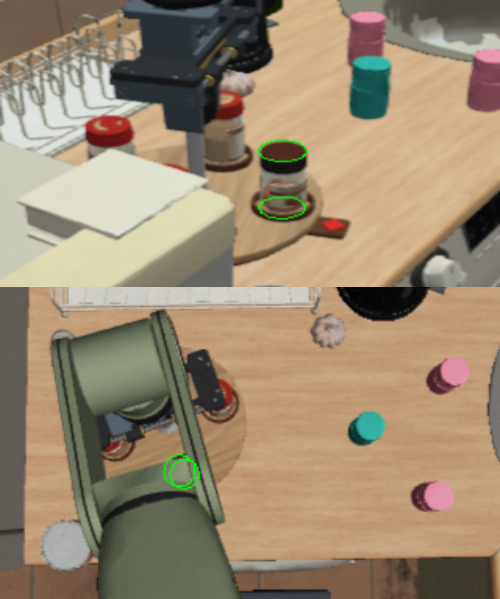

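Run:
```python
from workcell import *
from h import *
c=calibration("side"); im=cv2.imread("pics/side2.png"); H,S,V=cv2.split(cv2.cvtColor(im,cv2.COLOR_BGR2HSV))
red=((H<8)|(H>172))&(S>150)&(V>80)
for n,uv,m,z0,z1 in (("jar",(283,155),V<100,105,126),("capR",(232,108),red,115,136),("capL",(109,131),red,115,136)):
  ce,a=blobh(m,np.array(uv)/2*[1,200/287*2/1.0*1.0]+[180,170] if 0 else np.array([uv[0]/2+180,uv[1]*200/287+170]))
  p=solve(c,ce,z0,z1,22); d=p-[508.5,153]; print(n,ce,a,hullc(c,p,z0,z1,22)[1],p.round(1),np.hypot(*d).round(1),np.degrees(np.arctan2(d[1],d[0]))%360)
```

```text
jar [321.06578947 280.10745614] 456 492.4216962438077 [427.5 127.3] 85.0 197.60226012724405
capR [294.19642857 242.98214286] 224 413.9329213369638 [530.3  68.6] 87.2 284.50925711709726
capL [234.05299539 261.26497696] 434 463.58323742076755 [589.  181.5] 85.4 19.516454502530493
```

```bash
python3 -c "
from workcell import *
print(job_done())"
```

```text
the job is handed in; nothing more can be done
None
```

The black-capped jar stands upright in the empty place, turned to the front within about 1° of the red pointer; I handed the job in at about 15 s with the gripper still holding the knob, and never moved to the tin, salt shaker or garlic.

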